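# Stand the board up and hold the stand's sprung arm closed

## Robot

A 6-joint arm with a two-finger parallel gripper is mounted at the origin on a cart in front of the work surface, level with it; the furniture and walls round the work are solid. World frame = base frame: x ahead of the robot, y to its left, z up, the work surface at z = 0. Lengths are in mm, angles in rad, forces in N, time in s.
With the tool pointing down it reaches from about 400 to 925 mm from the base axis. Payload 12.5 kg.
Tool frame: the origin (TCP) lies on the centre line of the jaws, within the pads' length; the fingertips stand 17 mm ahead of it and the grasp point (between the pads) lies 2 mm behind it; z points along the fingers, y is the line along which they close (so a half turn about z gives the same grasp; the last joint's range is limited). The gripper opens to 95 mm and grips with 3 to 60 N. Pads are 20 mm wide; open, the fingers measure 119 mm over their backs; the gripper's body (75 mm by 180 mm) begins 59 mm behind the grasp point.
Start: joints at [1.019, 0.491, 1.559, -0, 1.092, -0.106], TCP at [269.473, 563.941, 231.661] pointing down, gripper open.
Joint ranges: [-3.1, 3.1], [-0.84, 2.19], [0.05, 2.79], [-1.13, 4.28], [0.06, 2.93], [-2.69, 2.69]. Speed limits (rad/s): [2.22, 2.22, 2.79, 3.14, 3.14, 3.14].

## Interface

Orientations are given as [roll, pitch, yaw] about the fixed x, y, z axes, in that order (R = Rz(yaw) Ry(pitch) Rx(roll)).
In Python, from cell import env gives the robot as it stands.
- The arm moves only by the tool drive_tool, never from a script. Its argument "deltas" is text: rows parted by semicolons, each of 4 numbers parted by spaces: the shift along the world's x, y, z normalised to -1 to 1, where 1 is 100 mm, then the turn about the world's z normalised to -1 to 1, where 1 is 180 degrees. A call has 1 to 10 rows; each row shifts and turns the commanded pose from where the row before left it; what a row does not reach is not made up. A row lasts 1/12 s, in which the tool goes at most 41.7 mm and 7.16 degrees, less where a joint would pass 70% of its speed; a pose out of reach is approached as far as the arm can. A call with a number of a shift or a turn outside -1 to 1 is refused whole. A call with a gripper value outside its range is refused whole. "gripper" is the closure, from 0 (fully open) to 1 (shut), set as the call begins (left out, the last holds). The fingers move at their own pace and stop on an object; the grip force is fixed at half the most. Time passes only in rows, so rows that do not move let the fingers close. It gives the time, the measured TCP pose, the force, the opening and the grip force at its end, in the units of the state.
- env.state(): the state, without advancing time (a new reading comes with each control period).
- env.read_camera(name): name is "scene" or "side" or "wrist"; returns (picture, depth): 400x640x3 uint8, red, green, blue; 400x640 float32, mm along the optical axis (not along the pixel's ray), 0 where there is no reading.
- env.camera_params(name): a dict with "mtx" (3x3 intrinsics, pixels), "camera_from_world" (4x4, takes a point from world to camera coordinates); the wrist camera has in their place "mount" (4x4, takes a point from camera to tool coordinates, whose origin is the TCP and whose axes are the flange's). Camera axes: x right, y down, z forward; pixel columns grow to the right and rows downward; lengths in mm; the calibration is good to about 2 mm. The wrist camera is an equidistant fisheye: a pixel r from the principal point sees the ray r / f radians off the axis. A picture is of the moment at which its call begins: read the wrist's pose just before it. camera_params takes no time and is no camera call.
- env.job_done(): hands the job in; it is judged then, once.
The state is a dict: "t": time; "joints": joint angles; "qvel": joint speeds; "tau": joint torques, N m; "eef_pos": TCP position; "tcp_rot": TCP orientation; "ft_force": force on the tool from outside, world axes, zero at the start; "moment": the same for the moment, N m; "opening": opening from 0.0 (shut) to 1.0 (fully open); "grip_force": force on a finger pad.
Only numpy, scipy, OpenCV 4.12 (cv2) and the standard library are available. Lean on these libraries where they do the work, as an engineer would, in place of code of your own. Each camera call takes 0.05 s, during which the arm holds its last target. There are 200 camera calls.

## Task

Take the small wooden board from its slanted rest and stand it upright on its long thin edge in the tray of the grey board stand, and let go of it. Then swing the stand's sprung arm by its red knob across in front of the board until it is fully against its stop, and finish while still holding it there with the gripper, because it has no catch yet and would spring back. Leave the spice jar, the mug and the sink strainer where they are.

Things in the scene. Friction and masses are not known exactly. Their poses are not given: they have to be found in the camera images.
- board: Loose wooden board, 18 mm thick (own x), 110 mm long (own y), 90 mm high (own z), about 0.14 kg, origin at its centre. It starts on the rest, leaning 40 degrees from upright: its +z long thin edge points up and to the right as the robot sees it; grip it there across the thickness, fingers pointing down along the board. Both faces alike, a brass eyelet near one upper corner.
- rest: Fixed light wooden rest, base 120 x 110 x 8 mm, origin on the worktop. The board starts with its centre 62 mm above this origin and with the rest's yaw. A ramp 100 mm wide supports only the board's lower half, from below (on its own -x side), and a toe carries its lower edge; its upper 45 mm are free. Between rest and stand rises a tap: x over 0.65, y about 0, up to 0.41 m.
- board_stand: Fixed stand, grey base 115 (x) x 205 (y) x 12 mm, origin on the worktop under the tray's centre. Tray floor 12 mm above the worktop, inside dark lips 10 mm high: x -14 to 14, y -63 to 63 mm. The board stands in it with its thickness along x, its centre 57 mm above the worktop. Steel hoops behind it, 55 mm high, begin at x = 15 mm. Stop post at x = -13, y = -78 mm, 58 mm high.
- knob (a point): Centre of the top of the red knob on the sprung arm's free end: an upright round pin of 16 mm diameter, top 110 mm and foot 60 mm above the worktop, so 50 mm can be gripped from above. It moves on a level circle of radius 165 mm about pivot.
- pivot (a point): Top of the pivot pin of the sprung arm, on its upright axis, 66 mm above the worktop, at x = -30, y = +80 mm in the frame of board_stand.
- hold_arm (a joint): Angle of the sprung aluminium arm (12 mm wide, 46 to 60 mm above the worktop). 0: sprung out, at rest, knob at x = -154, y = -29 mm of the stand. Grows counter-clockwise from above, away from the robot, to the firm stop at 0.85 rad: arm along the stand's -y in front of the tray, knob at x = -30, y = -85 mm. Spring force back at the knob: 2.5 N at 0, 5.6 N at the stop.
- spice_jar: Spice jar with a red cap, 45 mm across, 106 mm high, origin under its centre; not to be disturbed.
- mug: White mug, 79 x 114 mm with its handle, 96 mm high, origin under its centre; not to be disturbed.
- strainer: Round steel sink strainer, 83 mm across, 29 mm high, origin under its centre; not to be disturbed.
There are look-alikes about, which are no part of the job. Several things have the shape of the board; the one meant has the colours described above.

How it is judged (in metres and radians):
On the way, in this order (a step that is already met when the one before it is completed fails the run):
1. the board stands upright on its long thin edge in the tray, let go (x of board in the frame of board_stand between -0.008 and 0.008 m and y of board in the frame of board_stand between -0.013 and 0.013 m and z of board in the frame of board_stand between 0.053 and 0.061 m and angle between board's own x axis and vertical between 1.47 and 1.67 rad and angle between board's own y axis and vertical between 1.51 and 1.63 rad and angle between the x axis of board and the x axis of board_stand, either way round below 0.16 rad and linear speed of board below 0.02 m/s and contact force between the fingers and board below 0.05 N), for 0.3 s.
2. the sprung arm is held against its stop (value of joint hold_arm above 0.8 rad and velocity of joint hold_arm between -0.05 and 0.05 rad/s and contact force between the fingers and board_stand above 1 N), for 0.3 s.
At the end, for the whole second after the job is handed in: Board upright (0.1 rad) on its long edge in the tray: centre within 8 mm across, 13 mm along, 53-61 mm above the worktop, 0.16 rad of the tray's line, still, untouched by fingers. Arm still, beyond 0.80 rad of 0.85, fingers pressing on it with over 1 N (all of step 1 and all of step 2); the arm keeps its last pose, push and grip.
It fails at once if the spice jar is moved more than 20 mm or tipped (distance of spice_jar from where it was at the start of the episode above 0.02 m or angle between spice_jar's own z axis and vertical above 0.3 rad).
It fails at once if the mug is moved more than 20 mm or tipped (distance of mug from where it was at the start of the episode above 0.02 m or angle between mug's own z axis and vertical above 0.3 rad).
It fails at once if the sink strainer is moved more than 20 mm or tipped (distance of strainer from where it was at the start of the episode above 0.02 m or angle between strainer's own z axis and vertical above 0.3 rad).
It also fails if it takes over 61 s, if anything falls off the work surface, if the arm or the gripper's body presses on something with over 40 N, if the wrist force passes 120 N, or if a joint passes its speed limit or range.

## Working session

There is one attempt and no reset: what is moved stays moved. The work goes in short steps, Python scripts to look and compute and a tool call to move; the robot and the scene stay as the last step left them, time stands still between calls to the robot, and variables do not carry over. Pictures are saved under pics/ and viewed, at most 10 in all, crops included, and the job is handed in when it is done.

Besides the shell and the picture viewer there is one more tool, called after ">>>" by a JSON object that holds its "fn" and its "kwargs". drive_tool: Moves the arm, as the interface text tells. Its arguments: {"type":"object","properties":{"deltas":{"type":"string"},"gripper":{"type":"number"}},"required":["deltas"]}

```bash
mkdir -p pics; ls; cat > h.py <<'E'
import numpy as np,cv2
from cell import env
def shot(n):
    im,d=env.read_camera(n); return im,d
def world(n,u,v,d):
    p=env.camera_params(n);K=np.array(p['mtx']);T=np.linalg.inv(np.array(p['camera_from_world']))
    r=np.linalg.inv(K)@np.array([u,v,1.])
    return (T@np.append(r*d,1))[:3]
def onplane(n,u,v,z):
    a=world(n,u,v,0);b=world(n,u,v,1);s=(z-a[2])/(b[2]-a[2]);return a+s*(b-a)
def cloud(n,d):
    p=env.camera_params(n);K=np.array(p['mtx']);T=np.linalg.inv(np.array(p['camera_from_world']))
    v,u=np.mgrid[:d.shape[0],:d.shape[1]]
    r=np.stack([u,v,np.ones_like(u)],-1)@np.linalg.inv(K).T*d[...,None]
    return r@T[:3,:3].T+T[:3,3]
E
python3 - <<'E'
from h import *
for n in ('scene','side'):
    im,d=shot(n);cv2.imwrite(f'pics/{n}0.png',im[...,::-1]);np.savez(f'{n}0.npz',im=im,d=d)
    print(n,env.camera_params(n)['camera_from_world'].tolist() if 0 else np.linalg.inv(env.camera_params(n)['camera_from_world'])[:3,3])
print(env.state()['tcp_rot'],env.state()['t'])
E
```

```text
pics
scene [-229.57694178 1831.48194794 1391.09352054]
side [ -64.11462254 -901.87700204 1076.92660845]
[-3.14066717e+00 -8.90565352e-05  2.69584323e+00] 0.1
```

View pics/scene0.png

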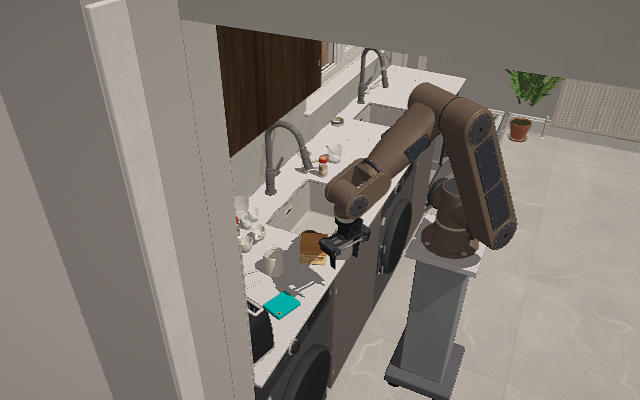

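View pics/side0.png

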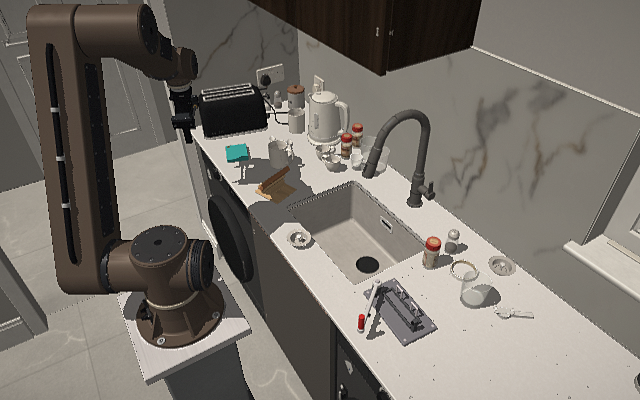

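The scene view shows little of the job (the wooden board is at about (313,248), half hidden by the gripper). The side view shows:
- **Board candidates:** wooden board on the rest at (275,185) and a teal board on a stand at (237,155). The wooden one on the light rest fits.
- **Stand:** grey, at (402,310).
- **Red knob:** at (362,320).
- **Jars, mug and strainers:** jars at (432,250), (357,133) and (346,145), mug at (280,152), strainers at (300,240) and (501,265).

```bash
python3 - <<'E'
from h import *
z=np.load('side0.npz');im,d=z['im'],z['d']
a=cv2.resize(im[140:215,215:315],(800,600),interpolation=cv2.INTER_CUBIC)[:600]
b=cv2.resize(im[230:350,260:480],(800,436),interpolation=cv2.INTER_CUBIC)
m=np.vstack([cv2.resize(a,(400,300)),np.zeros((0,400,3),np.uint8)])
c=np.hstack([m[:300],cv2.resize(b,(400,300))]);cv2.imwrite('pics/crop1.png',c[...,::-1])
P=cloud('side',d);print((d==0).mean())
for (u,v) in [(275,185),(290,175),(260,192),(285,190),(280,152),(237,155),(300,240),(432,240),(362,318),(402,310),(375,283),(400,280),(435,325),(410,340)]:
    print(u,v,P[v,u].round(0))
E
```

```text
0.00400390625
275 185 [486. 338.  39.]
290 175 [589. 412.  -1.]
260 192 [435. 369.   7.]
285 190 [521. 327.   7.]
280 152 [581. 470.  81.]
237 155 [457. 635.  18.]
300 240 [436.  61.   5.]
432 240 [ 729. -245.  105.]
362 318 [ 381. -364.  110.]
402 310 [ 536. -350.   16.]
375 283 [ 506. -258.   60.]
400 280 [ 613. -251.   -1.]
435 325 [ 590. -430.    1.]
410 340 [ 495. -434.   10.]
```

View pics/crop1.png

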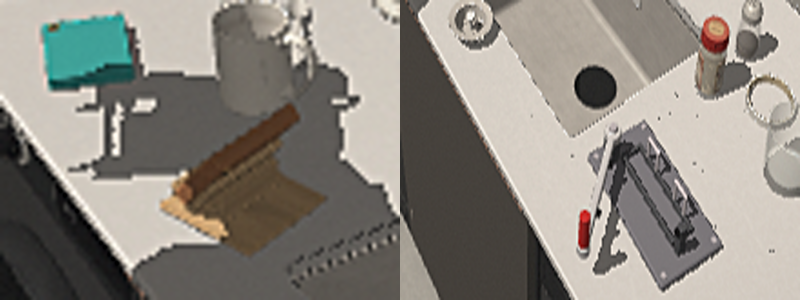

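The enlarged crop confirms it: the brown board lies on the light rest at about (240,150), the teal look-alike is at top left, and the stand with its red knob is on the right. Next I'll measure both.

```bash
python3 - <<'E'
from h import *
z=np.load('side0.npz');im,d=z['im'],z['d'];P=cloud('side',d);X,Y,Z=P[...,0],P[...,1],P[...,2]
hsv=cv2.cvtColor(im,cv2.COLOR_RGB2HSV)
m=(X>410)&(X<600)&(Y>280)&(Y<420)&(Z>4)&(hsv[...,1]>80)
q=P[m];print(m.sum(),q.min(0),q.max(0))
zt=q[:,2]>78
print('top',np.sort(q[:,2])[-10:].round(0))
t=q[q[:,2]>np.percentile(q[:,2],85)]
print('top rect',cv2.minAreaRect(t[:,:2].astype(np.float32)),t.mean(0))
for r,c in [(n,im[v,u]) for n,(u,v) in {'brown':(275,185)}.items()]:print(r,c)
# board dark brown mask: planes
b=m&(Z>35)
for v,u in np.argwhere(b)[::12]:print(u,v,P[v,u].round(0),im[v,u])
# knob
red=(X>330)&(X<450)&(Y>-430)&(Y<-300)&(hsv[...,1]>150)&(Z>40)
k=P[red];print('knob',k[k[:,2]>104].mean(0),red.sum())
pv=(abs(X-506)<20)&(abs(Y+258)<20)&(Z>40);print('pivot',P[pv&(Z>62)].mean(0),P[pv].min(0),P[pv].max(0))
st=(X>440)&(X<620)&(Y>-470)&(Y<-225)&(Z>8)&(Z<17);ys,xs=np.nonzero(st)
print('stand',cv2.minAreaRect(P[st][:,:2].astype(np.float32)))
for lo,hi in[(18,27),(45,70)]:
  s=(X>480)&(X<620)&(Y>-470)&(Y<-265)&(Z>lo)&(Z<hi);print(lo,cv2.minAreaRect(P[s][:,:2].astype(np.float32)),s.sum())
E
```

```text
678 [419.19103412 281.00183358   4.05266446] [557.35818294 387.05596289 106.23576312]
top [101. 102. 102. 102. 103. 103. 103. 104. 104. 106.]
top rect ((496.5014953613281, 324.2836608886719), (112.68118286132812, 19.28664207458496), 18.160490036010742) [495.09731838 322.52543591  96.41996672]
brown [87 73 52]
286 166 [544. 349.  99.] [76 58 45]
283 169 [523. 334. 102.] [77 48 29]
286 170 [535. 332.  93.] [84 53 35]
278 172 [501. 331.  98.] [80 50 28]
280 173 [506. 326.  95.] [78 51 34]
282 174 [512. 323.  90.] [77 50 33]
282 175 [518. 335.  75.] [70 53 36]
281 176 [521. 351.  60.] [64 48 35]
278 177 [491. 315.  89.] [67 43 30]
275 178 [477. 312.  92.] [82 55 38]
271 179 [462. 314.  92.] [78 52 35]
266 180 [445. 321.  90.] [87 61 39]
278 180 [502. 341.  55.] [100  81  59]
272 181 [462. 306.  89.] [76 52 34]
263 182 [457. 381.  38.] [101  80  55]
275 182 [488. 339.  52.] [99 82 59]
267 183 [445. 314.  81.] [82 56 38]
279 183 [506. 343.  37.] [93 76 55]
272 184 [474. 336.  51.] [98 81 59]
265 185 [441. 325.  66.] [77 51 33]
260 186 [432. 354.  46.] [165 111  74]
272 186 [474. 339.  38.] [78 63 46]
268 187 [453. 327.  51.] [99 82 59]
266 188 [446. 331.  46.] [97 80 59]
267 189 [449. 330.  41.] [70 57 42]
knob [ 382.21084545 -358.57029435  108.65095258] 77
pivot [ 511.59230032 -257.97083602   64.90398266] [ 487.25290077 -277.91855993   40.99611104] [ 525.06000545 -245.19934921   67.05330934]
stand ((532.5919189453125, -339.509521484375), (207.00985717773438, 115.71311950683594), 85.87527465820312)
18 ((527.8244018554688, -344.75335693359375), (153.65798950195312, 62.2501220703125), 84.72093200683594) 232
45 ((532.0069580078125, -339.41546630859375), (79.87345886230469, 158.6902313232422), 13.147359848022461) 144
```

>>> {"fn": "drive_tool", "kwargs": {"deltas": "0.38 -0.15 0 0.039;0.38 -0.15 0 0.039;0.38 -0.15 0 0.039;0.38 -0.15 0 0.039;0.38 -0.35 0 0.039;0.3 -0.36 0 0.039;0 -0.4 0 0.01;0 -0.37 0 0;0 0 0 0;0 0 0 0", "gripper": 0}}

```text
t: 0.93
eef_pos: [477.2, 366.7, 231.8]
tcp_rot: [3.142, -0.0, -2.831]
ft_force: [0.1, 0.1, -0.0]
opening: 1.004
grip_force: 0.0
```

```bash
cat >> h.py <<'E'
def wrist():
    s=env.state();im,d=env.read_camera('wrist');p=env.camera_params('wrist')
    from scipy.spatial.transform import Rotation as R
    T=np.eye(4);T[:3,:3]=R.from_euler('xyz',s['tcp_rot']).as_matrix();T[:3,3]=s['eef_pos']
    K=np.array(p['mtx']);v,u=np.mgrid[:400,:640]
    x=(u-K[0,2])/K[0,0];y=(v-K[1,2])/K[1,1];th=np.hypot(x,y)
    ray=np.stack([x/th*np.tan(th),y/th*np.tan(th),np.ones_like(x)],-1)
    W=T@np.array(p['mount'])
    return s,im,d,np.nan_to_num(ray*d[...,None])@W[:3,:3].T+W[:3,3]
E
python3 - <<'E'
from h import *
s,im,d,P=wrist();print(s['t'],s['eef_pos'],s['tcp_rot'])
cv2.imwrite('pics/w1.png',im[...,::-1]);np.savez('w1.npz',im=im,P=P)
X,Y,Z=np.moveaxis(P,-1,0)
im2,d2=shot('side');P2=cloud('side',d2)
for n,I,Q in(('wrist',im,P),('side',im2,P2)):
    h=cv2.cvtColor(I,cv2.COLOR_RGB2HSV);X,Y,Z=np.moveaxis(Q,-1,0)
    m=(X>410)&(X<580)&(Y>270)&(Y<420)&(Z>86)&(Z<110)&(h[...,1]>80)
    t=Q[m];print(n,m.sum(),t.mean(0) if len(t) else 0,cv2.minAreaRect(t[:,:2].astype(np.float32)) if len(t) else 0)
E
```

```text
0.9333 [477.19203871 366.67984236 231.81007717] [ 3.14150423e+00 -2.68078371e-04 -2.83116429e+00]
wrist 2682 [492.72284959 331.45166464  95.22067044] ((495.9469299316406, 332.3560485839844), (109.67826080322266, 27.582881927490234), 18.72882080078125)
side 125 [491.53284053 320.72655807  95.37641259] ((497.2995300292969, 322.3965759277344), (113.5494613647461, 26.652315139770508), 13.459836959838867)
```

View pics/w1.png

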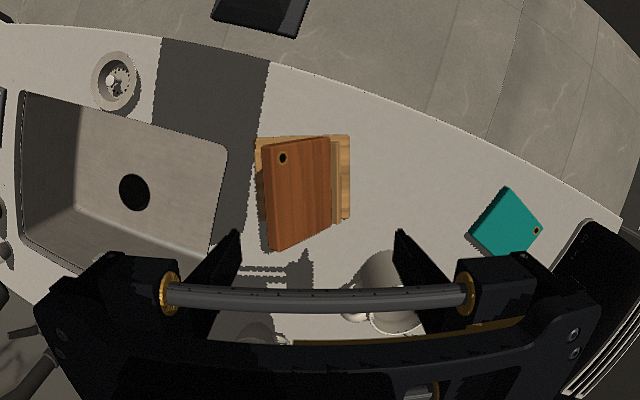

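The wrist view shows the brown board at (298,195) with its eyelet at (283,158), on the light rest. The teal look-alike is at (505,222) and the mug at (385,285). I'll lower the fingers around the board's top edge.

>>> {"fn": "drive_tool", "kwargs": {"deltas": "0.16 -0.3 0 0.005;0 0 -0.35 0;0 0 -0.35 0;0 0 -0.35 0;0 0 -0.35 0;0 0 0 0;0 0 0 0", "gripper": 0}}

```text
t: 1.62
eef_pos: [492.2, 339.0, 90.7]
tcp_rot: [-3.141, -0.003, -2.811]
ft_force: [-0.0, 0.3, 1.2]
opening: 0.999
grip_force: 0.0
```

>>> {"fn": "drive_tool", "kwargs": {"deltas": "0 0 0 0;0 0 0 0;0 0 0 0;0 0 0 0", "gripper": 0.53}}

```text
t: 1.95
eef_pos: [493.3, 338.6, 93.3]
tcp_rot: [3.141, 0.003, -2.813]
ft_force: [-0.3, 0.4, -0.1]
opening: 0.776
grip_force: 0.0
```

>>> {"fn": "drive_tool", "kwargs": {"deltas": "-0.02 0.07 0 0;-0.02 0.07 0 0;-0.02 0.07 0 0;-0.03 0.07 0.02 0;-0.02 0.07 0.02 0;-0.03 0.07 0.02 0;0 0 0 0;0 0 0 0"}}

```text
t: 2.62
eef_pos: [478.4, 380.8, 97.6]
tcp_rot: [3.141, -0.0, -2.811]
ft_force: [0.1, 0.7, 0.2]
opening: 0.47
grip_force: 0.1
```

>>> {"fn": "drive_tool", "kwargs": {"deltas": "0 0 0 0;0 0 0 0;0 0 0 0;0 0 0 0", "gripper": 0.7}}

```text
t: 2.95
eef_pos: [478.9, 379.9, 97.6]
tcp_rot: [3.142, -0.0, -2.813]
ft_force: [-0.2, -0.9, -0.4]
opening: 0.307
grip_force: 0.2
```

```bash
python3 - <<'E'
from h import *
s,im,d,P=wrist();im2,_=shot('side')
c=np.hstack([cv2.resize(im[100:350,150:500],(448,320)),cv2.resize(im2[130:230,210:320],(352,320))])
cv2.imwrite('pics/g1.png',c[...,::-1])
E
```

```text
(no output)
```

View pics/g1.png

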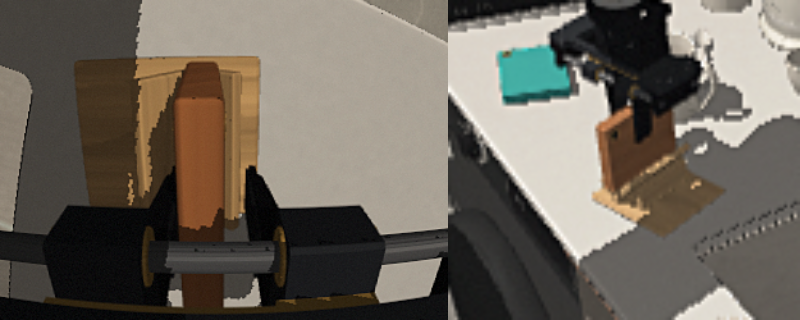

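The board now stands almost upright between the fingers, at (200,150) in the left panel. I'll grip it and lift.

>>> {"fn": "drive_tool", "kwargs": {"deltas": "0 0 0 0;0 0 0 0;0 0 0 0;0 0 0 0;0 0 0 0", "gripper": 1}}

```text
t: 3.47
eef_pos: [479.3, 378.8, 97.7]
tcp_rot: [-3.139, -0.0, -2.812]
ft_force: [3.4, -9.2, 2.7]
opening: 0.206
grip_force: 29.4
```

>>> {"fn": "drive_tool", "kwargs": {"deltas": "0 0 0.1 0;0 0 0.2 0;0 0 0.3 0;0 0 0.3 0;0 0 0.3 0;0 0 0 0"}}

```text
t: 3.97
eef_pos: [480.2, 381.3, 223.5]
tcp_rot: [3.139, 0.008, -2.813]
ft_force: [0.2, 0.9, -1.8]
opening: 0.186
grip_force: 30.0
```

```bash
python3 - <<'E'
from h import *
im,d=shot('side');P=cloud('side',d);X,Y,Z=np.moveaxis(P,-1,0)
h=cv2.cvtColor(im,cv2.COLOR_RGB2HSV);s=env.state();p=s['eef_pos']
m=(abs(X-p[0])<80)&(abs(Y-p[1])<60)&(Z>p[2]-100)&(h[...,1]>80)&(h[...,2]>50)&(h[...,0]<25)
q=P[m];print(m.sum(),p,q.mean(0),q.min(0),q.max(0))
# fit plane of facing face
c=q.mean(0);u,sv,vt=np.linalg.svd(q-c);print(sv,vt)
cv2.imwrite('pics/l1.png',cv2.resize(im[90:230,200:340],(560,560),interpolation=2)[...,::-1])
E
```

```text
471 [479.51911354 380.83618867 220.64080652] [469.16355116 369.23160562 209.89403231] [426.44447723 333.13697434 159.7131423 ] [534.17047528 403.34859452 314.93633983]
[834.45411709 635.48746437 156.78480318] [[ 0.53586571  0.14882867 -0.83108241]
 [-0.79559279 -0.24049877 -0.55605076]
 [ 0.28263059 -0.95917171  0.01046803]]
```

View pics/l1.png

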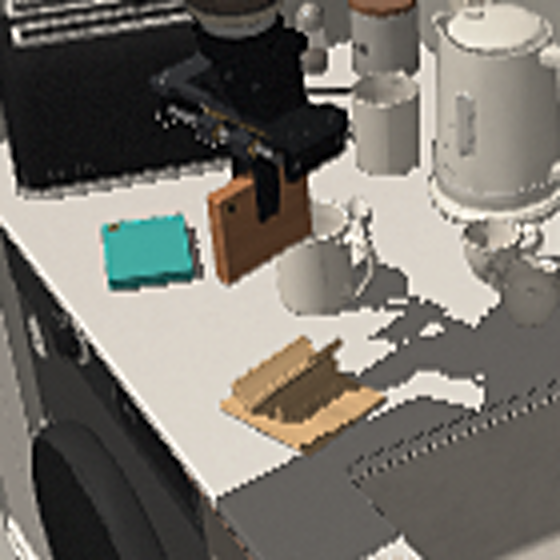

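The board is held upright and clear of the rest, at (260,225) in this crop. Carrying it over to the stand.

>>> {"fn": "drive_tool", "kwargs": {"deltas": "0.02 -0.2 0 -0.0314;0.02 -0.36 0 -0.0314;0.02 -0.36 0 -0.0314;0.02 -0.36 0 -0.0314;0.02 -0.36 0 -0.0314;0.02 -0.36 0 -0.0314;0.02 -0.36 0 -0.0314;0.02 -0.36 0 -0.0314;0.02 -0.36 0 -0.0314;0.02 -0.36 0 -0.0314"}}

```text
t: 4.85
eef_pos: [498.1, 34.6, 216.6]
tcp_rot: [-3.141, -0.001, 2.479]
ft_force: [1.2, 0.0, -2.4]
opening: 0.19
grip_force: 30.0
```

>>> {"fn": "drive_tool", "kwargs": {"deltas": "0.02 -0.36 0 -0.0314;0.02 -0.36 0 -0.0314;0.02 -0.36 0 -0.0314;0.02 -0.36 0 -0.0314;0.03 -0.36 0 -0.0314;0.03 -0.36 0 -0.0314;0.03 -0.36 0 -0.0314;0.04 -0.36 0 -0.0314;0.04 -0.36 0 -0.0314;0.06 -0.36 0 -0.0314"}}

```text
t: 5.68
eef_pos: [529.1, -325.3, 216.2]
tcp_rot: [-3.14, -0.001, 1.492]
ft_force: [0.6, -0.2, -1.3]
opening: 0.186
grip_force: 30.0
```

>>> {"fn": "drive_tool", "kwargs": {"deltas": "0 -0.14 0 0;0 0 0 0;0 0 0 0;0 0 0 0"}}

```text
t: 6.02
eef_pos: [529.5, -336.5, 216.9]
tcp_rot: [-3.14, -0.001, 1.499]
ft_force: [0.2, 0.5, -1.4]
opening: 0.184
grip_force: 30.0
```

```bash
python3 - <<'E'
from h import *
s,im,d,P=wrist();print(s['eef_pos'],s['tcp_rot'])
np.savez('w2.npz',im=im,P=P)
i2,d2=shot('side');P2=cloud('side',d2);np.savez('s2.npz',im=i2,P=P2)
a=cv2.resize(im,(400,250));X,Y,Z=np.moveaxis(P,-1,0)
cv2.imwrite('pics/p1.png',np.hstack([cv2.resize(im[60:400,100:540],(440,340)),cv2.resize(i2[210:350,320:468],(360,340))])[...,::-1])
E
```

```text
[ 529.50383188 -336.49785319  216.92826258] [-3.14040080e+00 -1.18187171e-03  1.49915508e+00]
```

View pics/p1.png

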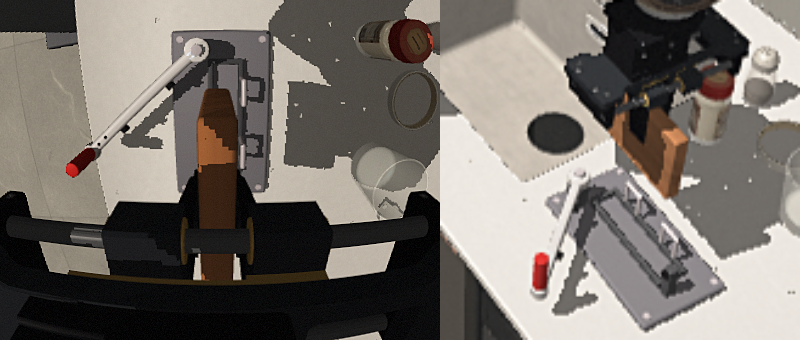

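The left panel (wrist) shows the stand under the board: pivot at (197,48), knob at (75,167), tray beneath the board. The right panel shows the board in the air in front of the spice jar. Now I'll measure the board in hand and the stand.

```bash
python3 - <<'E'
from h import *
def circ(p):
    A=np.c_[2*p,np.ones(len(p))];r=np.linalg.lstsq(A,(p**2).sum(1),rcond=None)[0];return r[:2],np.sqrt(r[2]+r[:2]@r[:2])
for n in('w2','s2'):
    z=np.load(n+'.npz');im,P=z['im'],z['P'];X,Y,Z=np.moveaxis(P,-1,0);h=cv2.cvtColor(im,cv2.COLOR_RGB2HSV)
    w=(h[...,0]<22)&(h[...,1]>80)&(h[...,2]>40)&(abs(X-530)<45)&(abs(Y+337)<75)&(Z>120)&(Z<260)
    q=P[w];print(n,'board',w.sum(),np.percentile(q,[1,99],axis=0).round(1).tolist(),'n',cv2.minAreaRect(q[:,:2].astype(np.float32)))
    f=q[(q[:,0]<q[:,0].mean()+30)]
    for lo,hi,nm in((7,16,'base'),(18,26,'lips'),(46,58,'hoops')):
        x0=440 if nm=='base' else 505
        m=(X>x0)&(X<630)&(Y>-470)&(Y<(-225 if nm=='base' else -268))&(Z>lo)&(Z<hi)&(h[...,1]<60)
        m=cv2.morphologyEx(m.astype(np.uint8),cv2.MORPH_OPEN,np.ones((2,2)))>0
        t=P[m];print(nm,m.sum(),cv2.minAreaRect(t[:,:2].astype(np.float32)) if len(t)>3 else 0)
    r=((h[...,0]<8)|(h[...,0]>172))&(h[...,1]>150)&(abs(X-382)<40)&(abs(Y+360)<40)&(Z>104)&(Z<114);t=P[r];print('knob',r.sum(),t.mean(0),cv2.minAreaRect(t[:,:2].astype(np.float32)))
    pv=(np.hypot(X-508,Y+258)<22)&(Z>62)&(Z<70);t=P[pv];print('pivot',pv.sum(),t.mean(0),cv2.minAreaRect(t[:,:2].astype(np.float32)))
# board bottom in side view: boundaries of visible faces
z=np.load('s2.npz');P=z['P'];im=z['im'];h=cv2.cvtColor(im,cv2.COLOR_RGB2HSV);X,Y,Z=np.moveaxis(P,-1,0)
w=(h[...,0]<22)&(h[...,1]>80)&(h[...,2]>40)&(abs(X-530)<45)&(abs(Y+337)<75)&(Z>120)&(Z<260)
for u in range(380,480,5):
    v=np.nonzero(w[:,u])[0]
    if len(v)>2: print(u,P[v.min(),u].round(0),P[v.max()-1,u].round(0),v.min(),v.max())
E
```

```text
w2 board 5896 [[519.3, -372.3, 168.7], [540.1, -281.6, 242.9]] n ((527.8251953125, -328.0573425292969), (93.60542297363281, 20.793132781982422), 85.25989532470703)
base 9098 ((534.339599609375, -339.6756591796875), (209.65785217285156, 118.71723175048828), 86.33443450927734)
lips 711 ((540.1865844726562, -331.8601989746094), (158.38565063476562, 40.29230880737305), 86.03985595703125)
hoops 256 ((558.1232299804688, -347.177490234375), (117.32779693603516, 10.957709312438965), 85.2703628540039)
knob 178 [ 384.41832553 -353.89164771  108.94348903] ((383.824951171875, -354.42462158203125), (14.222681045532227, 13.902726173400879), 71.30221557617188)
pivot 116 [ 513.70623967 -254.85909889   65.75177702] ((513.5355834960938, -254.68447875976562), (10.83858871459961, 10.922707557678223), 85.28462219238281)
s2 board 667 [[515.3, -394.3, 155.9], [534.2, -293.4, 243.9]] n ((529.95458984375, -341.3338623046875), (109.24153137207031, 29.382034301757812), 85.1844253540039)
base 1714 ((310.39202880859375, -613.11376953125), (923.056640625, 206.21322631835938), 50.227237701416016)
lips 172 ((540.44
[... 177 characters left out ...]
14062), 47.63019561767578)
knob 27 [ 382.29770245 -358.9570149   109.09002753] ((381.6856994628906, -357.6533508300781), (13.494803428649902, 13.67688274383545), 3.486198663711548)
pivot 19 [ 511.44522194 -258.31799945   64.18451863] ((504.96966552734375, -259.8995361328125), (31.07638931274414, 16.577320098876953), 32.93970489501953)
390 [ 522. -292.  168.] [ 523. -291.  162.] 263 265
395 [ 523. -304.  220.] [ 523. -314.  159.] 252 271
400 [ 516. -336.  200.] [ 520. -338.  160.] 266 277
405 [ 519. -348.  232.] [ 520. -359.  158.] 260 283
410 [ 536. -345.  242.] [ 519. -380.  156.] 254 289
415 [ 531. -369.  245.] [ 522. -394.  164.] 260 290
420 [ 533. -386.  241.] [ 532. -394.  212.] 265 276
```

>>> {"fn": "drive_tool", "kwargs": {"deltas": "0.08 0.02 0 0;0 0 -0.3 0;0 0 -0.3 0;0 0 -0.3 0;0 0 0 0;0 0 0 0;0 0 0 0;0 0 0 0"}}

```text
t: 6.78
eef_pos: [538.8, -336.1, 129.8]
tcp_rot: [3.139, 0.002, 1.498]
ft_force: [-0.3, -0.6, -1.7]
opening: 0.189
grip_force: 30.0
```

```bash
python3 - <<'E'
from h import *
s,im,d,P=wrist();print(s['eef_pos'],s['tcp_rot'])
i2,d2=shot('side')
cv2.imwrite('pics/p2.png',np.hstack([cv2.resize(im[60:300,180:440],(420,388)),cv2.resize(i2[225:335,350:458],(380,388),interpolation=2)])[...,::-1])
E
```

```text
[ 538.76245121 -336.08638698  129.81001196] [3.13893305e+00 1.71209656e-03 1.49803047e+00]
```

View pics/p2.png

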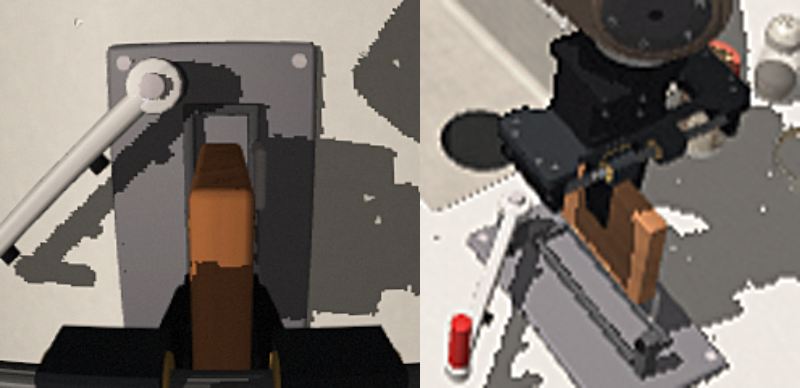

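The board lines up with the tray: the board's end is at x≈222 px, and the tray lips run from 184 to 270, centred at about 226. Lowering it.

>>> {"fn": "drive_tool", "kwargs": {"deltas": "0 0 -0.2 0;0 0 -0.2 0;0 0 -0.1 0;0 0 0 0;0 0 0 0;0 0 0 0"}}

```text
t: 7.38
eef_pos: [538.1, -336.0, 78.4]
tcp_rot: [3.141, 0.001, 1.498]
ft_force: [-0.0, -0.4, -0.3]
opening: 0.191
grip_force: 30.0
```

>>> {"fn": "drive_tool", "kwargs": {"deltas": "0 0 -0.015 0;0 0 0 0;0 0 0 0;0 0 0 0"}}

```text
t: 7.72
eef_pos: [537.9, -335.9, 76.4]
tcp_rot: [3.141, 0.0, 1.498]
ft_force: [0.2, -1.0, -1.8]
opening: 0.187
grip_force: 30.0
```

```bash
python3 - <<'E'
from h import *
i2,d2=shot('side');P=cloud('side',d2);X,Y,Z=np.moveaxis(P,-1,0)
h=cv2.cvtColor(i2,cv2.COLOR_RGB2HSV);w=(h[...,0]<22)&(h[...,1]>80)&(h[...,2]>40)&(abs(X-538)<45)&(abs(Y+337)<75)&(Z>15)&(Z<120)
q=P[w];print(q.min(0),q.max(0),cv2.minAreaRect(q[:,:2].astype(np.float32)))
print(np.sort(q[:,2])[-12:].round(0),env.state()['ft_force'],env.state()['eef_pos'])
np.savez('s3.npz',im=i2,P=P)
E
```

```text
[ 511.45662357 -410.49281554   15.50763247] [ 545.51645797 -293.53518184  106.07870454] ((533.83837890625, -353.86444091796875), (118.88093566894531, 26.42363929748535), 80.96552276611328)
[103. 103. 104. 104. 104. 104. 104. 104. 105. 105. 105. 106.] [-0.53546874  0.02486458 -1.72765419] [ 537.81940041 -335.83089395   76.29650459]
```

>>> {"fn": "drive_tool", "kwargs": {"deltas": "0 0 -0.015 0;0 0 0 0;0 0 0 0"}}

```text
t: 8.02
eef_pos: [537.9, -335.9, 76.1]
tcp_rot: [3.141, 0.001, 1.498]
ft_force: [-2.5, 1.8, 12.1]
opening: 0.185
grip_force: 30.0
```

Contact felt. Releasing.

>>> {"fn": "drive_tool", "kwargs": {"deltas": "0 0 0.005 0;0 0 0 0;0 0 0 0;0 0 0 0", "gripper": 0.6}}

```text
t: 8.35
eef_pos: [537.8, -335.8, 75.0]
tcp_rot: [3.142, -0.0, 1.498]
ft_force: [0.1, -0.7, -0.8]
opening: 0.382
grip_force: 0.0
```

>>> {"fn": "drive_tool", "kwargs": {"deltas": "0 0 0.1 0;0 0 0.3 0;0 0 0.3 0;0 0 0.3 0;0 0 0.3 0;0 0 0 0;0 0 0 0;0 0 0 0"}}

```text
t: 9.02
eef_pos: [537.5, -335.6, 205.0]
tcp_rot: [-3.141, -0.0, 1.498]
ft_force: [0.3, -0.7, -0.8]
opening: 0.398
grip_force: 0.0
```

```bash
python3 - <<'E'
from h import *
s,im,d,P=wrist();print(s['eef_pos'],s['tcp_rot'])
X,Y,Z=np.moveaxis(P,-1,0)
i2,d2=shot('side')
cv2.imwrite('pics/p3.png',np.hstack([cv2.resize(im[40:380,100:500],(420,388)),cv2.resize(i2[225:350,340:462],(380,388),interpolation=2)])[...,::-1])
for n,I,Q in(('w',im,P),('s',i2,cloud('side',d2))):
    h=cv2.cvtColor(I,cv2.COLOR_RGB2HSV);X,Y,Z=np.moveaxis(Q,-1,0)
    w=(h[...,0]<22)&(h[...,1]>80)&(abs(X-538)<45)&(abs(Y+337)<75)&(Z>96)&(Z<112)
    q=Q[w];print(n,w.sum(),q.mean(0),cv2.minAreaRect(q[:,:2].astype(np.float32)))
    r=((h[...,0]<8)|(h[...,0]>172))&(h[...,1]>150)&(abs(X-382)<40)&(abs(Y+360)<40)&(Z>104)&(Z<114);t=Q[r];print('knob',r.sum(),t.mean(0) if len(t) else 0)
E
```

```text
[ 537.54561497 -335.58828411  205.02922647] [-3.14138831e+00 -1.64659881e-04  1.49763698e+00]
w 2379 [ 537.1314313  -332.1316865   101.50115192] ((536.612548828125, -335.5771179199219), (109.29058837890625, 18.090938568115234), 86.29151153564453)
knob 191 [ 384.69771134 -354.06360523  109.00232123]
s 224 [ 535.11180386 -341.5828959   100.98650209] ((536.033203125, -337.97216796875), (111.2102279663086, 19.935483932495117), 85.83251190185547)
knob 26 [ 381.73359089 -358.15335031  108.77557382]
```

View pics/p3.png

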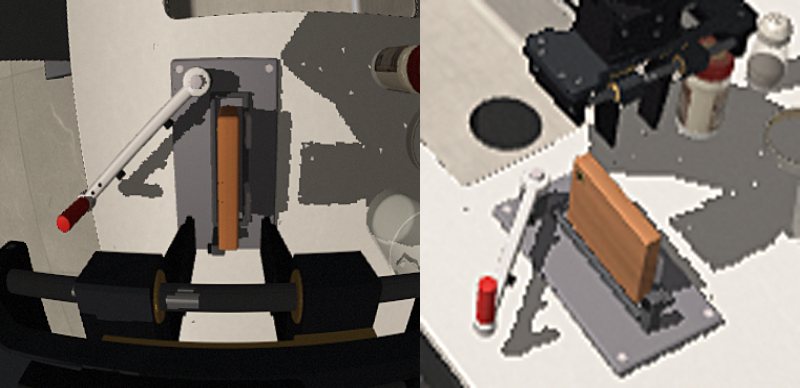

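The board stands upright in the tray, let go (top at 101.5 mm, 18 mm wide from above). The red knob is at about (70,215) in the wrist panel. Next the knob.

>>> {"fn": "drive_tool", "kwargs": {"deltas": "-0.39 -0.05 0 0;-0.39 -0.05 0 0;-0.39 -0.05 0 0;-0.37 -0.05 0 0;0 0 0 0;0 0 -0.3 0;0 0 -0.3 0;0 0 0 0;0 0 0 0;0 0 0 0", "gripper": 0}}

```text
t: 9.95
eef_pos: [384.2, -356.0, 145.8]
tcp_rot: [3.142, -0.0, 1.498]
ft_force: [0.4, -0.3, 0.3]
opening: 0.989
grip_force: 0.0
```

```bash
python3 - <<'E'
from h import *
s,im,d,P=wrist();print(s['t'],s['eef_pos'],s['tcp_rot'])
i2,d2=shot('side')
for n,I,Q in(('w',im,P),('s',i2,cloud('side',d2))):
    h=cv2.cvtColor(I,cv2.COLOR_RGB2HSV);X,Y,Z=np.moveaxis(Q,-1,0)
    r=((h[...,0]<8)|(h[...,0]>172))&(h[...,1]>150)&(abs(X-382)<40)&(abs(Y+360)<40)&(Z>60)&(Z<118);t=Q[r];print(n,r.sum(),t.mean(0) if len(t) else 0, t[t[:,2]>105].mean(0))
E
```

```text
9.95 [ 384.24472825 -356.04093761  145.77177863] [ 3.14157894e+00 -7.90771113e-05  1.49783114e+00]
w 766 [ 383.21494545 -351.36809141   98.1544446 ] [ 382.98767982 -353.76074776  109.31986263]
s 75 [ 380.22579247 -360.93231446   93.13297764] [ 381.93510581 -358.51290184  109.21396403]
```

>>> {"fn": "drive_tool", "kwargs": {"deltas": "0 0 -0.3 0;0 0 -0.31 0;0 0 0 0;0 0 0 0"}}

```text
t: 10.38
eef_pos: [383.8, -355.7, 84.5]
tcp_rot: [-3.141, -0.001, 1.498]
ft_force: [-0.0, 0.1, -0.3]
opening: 1.001
grip_force: 0.0
```

>>> {"fn": "drive_tool", "kwargs": {"deltas": "0 0 0 0;0 0 0 0;0 0 0 0;0 0 0 0;0 0 0 0;0 0 0 0;0 0 0 0;0 0 0 0;0 0 0 0;0 0 0 0", "gripper": 1}}

```text
t: 11.22
eef_pos: [383.8, -355.8, 84.1]
tcp_rot: [-3.142, -0.0, 1.498]
ft_force: [0.1, -0.2, 0.2]
opening: 0.352
grip_force: 0.0
```

>>> {"fn": "drive_tool", "kwargs": {"deltas": "0 0 0 0;0 0 0 0;0 0 0 0;0 0 0 0;0 0 0 0;0 0 0 0"}}

```text
t: 11.72
eef_pos: [383.7, -355.8, 84.1]
tcp_rot: [-3.141, -0.0, 1.498]
ft_force: [-2.0, -0.1, -0.1]
opening: 0.164
grip_force: 30.0
```

```bash
python3 - <<'E'
from h import *
# circle path in stand frame, yaw -3.9deg; knob starts at TCP
from math import *
p=env.state()['eef_pos'];th=radians(-3.9);R=np.array([[cos(th),-sin(th)],[sin(th),cos(th)]])
a0=atan2(-109,-124);r=165;f=lambda a:R@(r*np.array([cos(a0+a),sin(a0+a)]))
prev=f(0)
for a in np.linspace(.05,.85,17):
    q=f(a);print(round(a,2),(q-prev).round(1),(p[:2]+q-f(0)).round(0));prev=q
E
```

```text
0.05 [ 5.2 -6.4] [ 389. -362.]
0.1 [ 5.5 -6.2] [ 394. -368.]
0.15 [ 5.8 -5.9] [ 400. -374.]
0.2 [ 6.1 -5.6] [ 406. -380.]
0.25 [ 6.3 -5.3] [ 413. -385.]
0.3 [ 6.6 -4.9] [ 419. -390.]
0.35 [ 6.8 -4.6] [ 426. -395.]
0.4 [ 7.1 -4.3] [ 433. -399.]
0.45 [ 7.3 -3.9] [ 440. -403.]
0.5 [ 7.5 -3.5] [ 448. -406.]
0.55 [ 7.6 -3.2] [ 455. -409.]
0.6 [ 7.8 -2.8] [ 463. -412.]
0.65 [ 7.9 -2.4] [ 471. -415.]
0.7 [ 8. -2.] [ 479. -417.]
0.75 [ 8.1 -1.6] [ 487. -418.]
0.8 [ 8.2 -1.2] [ 495. -419.]
0.85 [ 8.2 -0.8] [ 504. -420.]
```

The knob is gripped (opening about 16 mm, 30 N). I'll swing it along the arc and check the force as I go.

>>> {"fn": "drive_tool", "kwargs": {"deltas": "0.05 -0.06 0 0;0.055 -0.06 0 0;0.06 -0.06 0 0;0.06 -0.055 0 0;0.065 -0.055 0 0;0.065 -0.05 0 0;0.07 -0.045 0 0;0.07 -0.045 0 0;0 0 0 0"}}

```text
t: 12.47
eef_pos: [432.9, -401.5, 84.1]
tcp_rot: [-3.141, 0.003, 1.499]
ft_force: [-14.8, -14.6, 0.7]
opening: 0.161
grip_force: 30.0
```

>>> {"fn": "drive_tool", "kwargs": {"deltas": "0.07 -0.04 0 0;0.075 -0.035 0 0;0.075 -0.03 0 0;0.08 -0.03 0 0;0.08 -0.025 0 0;0.08 -0.02 0 0;0.08 -0.015 0 0;0 0 0 0;0 0 0 0"}}

```text
t: 13.22
eef_pos: [487.1, -419.4, 84.2]
tcp_rot: [-3.141, 0.001, 1.498]
ft_force: [-6.0, -5.8, 0.9]
opening: 0.163
grip_force: 30.0
```

>>> {"fn": "drive_tool", "kwargs": {"deltas": "0.06 -0.005 0 0;0.05 0 0 0;0.03 0 0 0;0 0 0 0;0 0 0 0"}}

```text
t: 13.63
eef_pos: [500.8, -420.4, 84.2]
tcp_rot: [-3.141, 0.002, 1.498]
ft_force: [-5.9, -10.1, 0.4]
opening: 0.164
grip_force: 30.0
```

>>> {"fn": "drive_tool", "kwargs": {"deltas": "0.02 -0.01 0 0;0 0 0 0;0.01 0 0 0;0 0 0 0;0 0 0 0"}}

```text
t: 14.05
eef_pos: [503.6, -420.7, 84.2]
tcp_rot: [-3.141, 0.001, 1.498]
ft_force: [-7.1, -4.6, 1.6]
opening: 0.161
grip_force: 30.0
```

>>> {"fn": "drive_tool", "kwargs": {"deltas": "0.015 0 0 0;0 0 0 0;0 0 0 0;0 0 0 0"}}

```text
t: 14.38
eef_pos: [504.2, -420.8, 84.1]
tcp_rot: [-3.139, 0.001, 1.498]
ft_force: [-12.3, -6.4, 2.8]
opening: 0.162
grip_force: 30.0
```

>>> {"fn": "drive_tool", "kwargs": {"deltas": "0.015 0 0 0;0 0 0 0;0 0 0 0;0 0 0 0"}}

```text
t: 14.72
eef_pos: [504.7, -420.9, 84.1]
tcp_rot: [-3.137, 0.0, 1.498]
ft_force: [-18.6, -6.2, 6.1]
opening: 0.165
grip_force: 30.0
```

The arm is on its stop: x holds at about 504.5 mm while the force climbs. One last check of the board before handing in.

```bash
python3 - <<'E'
from h import *
i2,d2=shot('side');Q=cloud('side',d2);h=cv2.cvtColor(i2,cv2.COLOR_RGB2HSV);X,Y,Z=np.moveaxis(Q,-1,0)
w=(h[...,0]<22)&(h[...,1]>80)&(abs(X-538)<45)&(abs(Y+337)<75)&(Z>96)&(Z<112)
q=Q[w];print(q.mean(0),cv2.minAreaRect(q[:,:2].astype(np.float32)))
cv2.imwrite('pics/end.png',cv2.resize(i2[215:350,330:480],(600,540),interpolation=2)[...,::-1])
E
```

```text
[ 536.0784841  -301.57966488  100.70046289] ((535.3753051757812, -302.04925537109375), (43.823753356933594, 15.455440521240234), 71.17304992675781)
```

View pics/end.png

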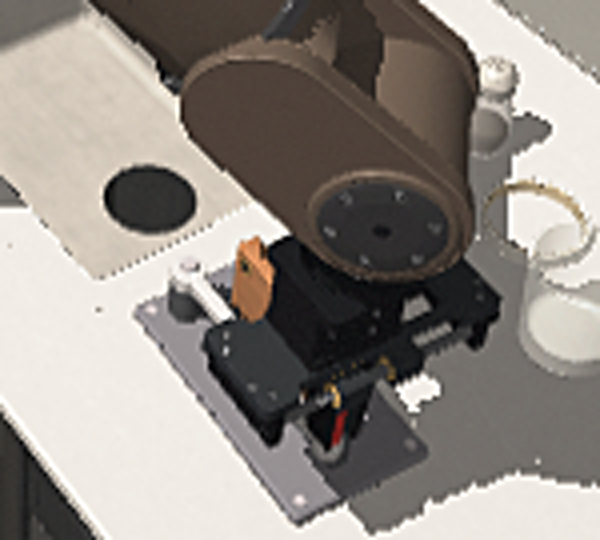

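>>> {"fn": "drive_tool", "kwargs": {"deltas": "0 0 0 0;0 0 0 0;0 0 0 0;0 0 0 0;0 0 0 0;0 0 0 0"}}

```text
t: 15.27
eef_pos: [504.7, -420.9, 84.1]
tcp_rot: [-3.137, 0.0, 1.498]
ft_force: [-18.5, -6.9, 5.6]
opening: 0.168
grip_force: 30.0
```

The board still stands upright at (255,280), with the arm swung across in front of it and the knob held at (338,430). Handing in.

```bash
python3 -c "
from cell import env
print(env.job_done())"
```

```text
the job is handed in; nothing more can be done
None
```

I handed the job in at about 15 s: the board stands upright and released in the tray, and the gripper holds the sprung arm against its stop; the hand-in call returned no verdict.

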